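# Set up the seasoning corner: stack the storage tins and complete the jar holder

### The arm

A 6-joint arm with a two-finger parallel gripper is mounted at the origin on a cart in front of the work surface, level with it; the furniture and walls round the work are solid. World frame = base frame: x ahead of the robot, y to its left, z up, the work surface at z = 0. Lengths are in m, angles in degrees, forces in N, time in s.
With the tool pointing down it reaches from about 0.35 to 0.875 m from the base axis. Payload 4.2 kg.
Tool frame: the origin (TCP) lies midway between the tips of the shut fingers; the grasp point (between the pads) lies 19 mm behind it (arm.hold_point_z is the distance from the TCP to the grasp point, in m); x points along the fingers, y is the direction in which the jaws open and shut, and the axes are right-handed (so a half turn about x gives the same grasp; the last joint's range is limited). The gripper opens to 85 mm and grips with 20 to 120 N. Pads are 22 mm wide; open, the fingers measure 114 mm over their backs; the gripper's body (76 mm by 85 mm) begins 54 mm behind the grasp point. The pads swing forward as they close: fully open they stand 13 mm farther back than shut.
Start: joints at [79.733, 22.042, 0.453, 0, -68.411, -14.817], TCP at [0.265, 0.566, 0.231] pointing down, gripper open.
Joint ranges: [-179.83, 179.83], [-69.29, 118.12], [-61.27, 80.66], [-181.25, 117.63], [-171.15, -9.14], [-177.46, 177.46]. Speed limits (degrees/s): [159.86, 159.86, 180, 180, 180, 180].

### API

Orientations are given as a 3x3 rotation matrix whose columns are the frame's x, y, z axes.
In Python, from cell import arm gives the robot as it stands.
- The arm moves only by the tool servo_tool, never from a script. Its argument "motion" is a list of rows, each a list of 7 numbers: the shift along the world's x, y, z as a fraction of full scale, then the turn, a rotation vector about the world's x, y, z as a fraction of full scale, then the closure in counts, from 0 (fully open) to 255 (shut). In form: [[x, y, z, rx, ry, rz, grip], ...]. A call has 1 to 12 rows; each row shifts and turns the commanded pose from where the row before left it; what a row does not reach is not made up. Full scale, the value 1, is 0.05 m for a shift and 0.15 rad for a turn. A row lasts 1/8 s, in which the tool goes at most 62.5 mm and 10.7 degrees, less where a joint would pass 70% of its speed; a pose out of reach is approached as far as the arm can. A call with a number of a shift or a turn outside -1 to 1 is refused whole. A call with a gripper value outside its range is refused whole. The fingers move at their own pace and stop on an object; "grip_force" is the grip in N (left out, the last holds). Time passes only in rows, so rows that do not move let the fingers close. It gives the time, the measured TCP pose, the force and the opening at its end, in the units of the state.
- arm.observe(): the state, without advancing time (a new reading comes with each control period).
- arm.capture(name): name is "side" or "top"; returns (picture, depth): 480x640x3 uint8, red, green, blue; 480x640 float32, m along the optical axis (not along the pixel's ray), 0 where there is no reading.
- arm.camera_info(name): a dict with "vfov" (degrees; the focal length in pixels is half the picture's height over the tangent of half this angle, whatever the lens; pixels are square), "cx", "cy" (the principal point, pixels), "dist" ([k1, k2, p1, p2, k3] as OpenCV has them; the pictures are not rectified), "pose" (4x4, takes a point from camera to world coordinates). Camera axes: x right, y up, looking along -z (the intrinsics and any distortion apply to the point x, -y, -z); pixel columns grow to the right and rows downward; lengths in m; the calibration is good to about 2 mm. A picture is of the moment at which its call begins. camera_info takes no time and is no camera call.
- arm.close_job(): hands the job in, once; it reports no verdict.
Trained networks look in the newest picture that a camera, given by its name, has taken for a name from the list of things; names that differ only in an ending like _2 or _b are one class to them, and where a whole thing is asked for, a point or a joint stands for the part that bears it (a point fixed in the world has none). Each returns a list of dicts, best first, with "score" (0 to 1); they miss things now and then, are a little off and sometimes report something else, mostly with a low value. They report only what shows in the picture. A call takes as long as a camera call. They do not tell look-alikes from the thing itself.
- arm.spot_in(name, camera): "rect" ([left, top, right, bottom] in pixels, round what is visible of it).
- arm.pinpoint(name, camera): "centre" ([column, row] in pixels: a listed point, or the origin of a listed thing).
The state is a dict: "clock": time; "qpos": joint angles; "qd": joint speeds; "effort": joint torques, N m; "ee_pos": TCP position; "tool_rot": TCP orientation; "wrist_force": force on the tool from outside, world axes, zero at the start; "torque": the same for the moment, N m; "grip_width": finger opening in m.
Only numpy, scipy, OpenCV 4.12 (cv2) and the standard library are available. Lean on these libraries where they do the work, as an engineer would, in place of code of your own. Each camera call takes 0.05 s, during which the arm holds its last target.

### The job

Stack the three plain metal storage tins on the round wooden trivet one by one from the bottom up, largest at the bottom, then medium, smallest on top, each upright and centred on the one below. The two-well wooden holder must end up with one of each kind: it already holds a red-capped spice jar, so stand the salt shaker in its empty well, and leave the jar in the holder and the second red-capped jar on the chopping board alone.

Things in the scene. Friction and masses are not known exactly. Their poses are not given: they have to be found in the camera images.
- tin_large_mid (a point): centre (half-way up) of the largest of three plain lidded metal tins: an upright cylinder 66 mm in diameter and 40 mm high with a flat lid, about 160 g; loose, stands upright on the chopping board (board top at z = 0.04 m); z axis up
- tin_medium_mid (a point): centre (half-way up) of the medium plain metal tin: an upright cylinder 54 mm in diameter and 40 mm high with a flat lid, about 120 g; loose, on the chopping board; z axis up
- tin_small_mid (a point): centre (half-way up) of the smallest plain metal tin: an upright cylinder 42 mm in diameter and 40 mm high with a flat lid, about 80 g; loose, on the chopping board; z axis up
- shaker_mid (a point): centre (half-way up) of the salt shaker: a small round white-filled glass shaker with a grey domed top, 90 mm high, 44 mm in diameter over its lower part, top 34 mm in diameter; about 100 g; loose, upright on the chopping board; z axis up. Grip it a little below or at its centre
- jar_spare_mid (a point): centre (half-way up) of the spare spice jar, a duplicate: round, green label and red cap, 45 mm in diameter, 106 mm high; loose, upright on the chopping board; is to stay where it stands
- jar_in_holder_mid (a point): centre (half-way up) of the spice jar that already stands in one well of the holder: round, green label and red cap, 45 mm in diameter, 106 mm high; loose; is to stay there
- trivet_top (a point): centre of the upper face of the round wooden trivet (a low disc), 110 mm in diameter, 10 mm thick, flat on top; lies on the worktop and does not move. A fixed wall shelf hangs over the back of the worktop (front edge at x = 0.59 m, underside 0.57 m above the worktop): carry things low, with the arm clear of it
- holder_hole0 (a point): centre of the mouth of the EMPTY well of the holder, level with the top face of the block. The holder is a light wooden block 168 x 76 mm and 22 mm high that lies on the worktop and does not move; it has two round wells 58 mm in diameter and 15 mm deep, 90 mm apart between centres; the other one, which holds the jar, lies towards this point's +x. The holder can be turned any way round
There are look-alikes about, which are no part of the job. Leave any purple look-alike of the part that bears tin_large_mid alone.

How it is judged (in metres and radians):
On the way, in this order (a step that is already met when the one before it is completed fails the run):
1. the largest tin stands on the trivet (horizontal distance between tin_large_mid and trivet_top below 0.015 m and z of tin_large_mid in the frame of trivet_top below 0.023 m and contact force between tin_large and the fingers below 0.1 N), for 0.2 s.
2. the medium tin stands on the largest (horizontal distance between tin_medium_mid and tin_large_mid below 0.01 m and z of tin_medium_mid in the frame of trivet_top between 0.056 and 0.064 m and contact force between tin_medium and the fingers below 0.1 N), for 0.2 s.
3. the smallest tin stands on the medium one (horizontal distance between tin_small_mid and tin_medium_mid below 0.01 m and z of tin_small_mid in the frame of trivet_top between 0.096 and 0.104 m and contact force between tin_small and the fingers below 0.1 N), for 0.2 s.
At the end, for the whole second after the job is handed in: Largest tin upright on the trivet within 15 mm of its centre; medium on it, smallest on that, each within 10 mm of the axis of the one below; shaker upright on the floor of the empty well; both red-capped jars upright within 30 mm of where they were; all released and at rest (horizontal distance between tin_large_mid and trivet_top below 0.015 m and z of tin_large_mid in the frame of trivet_top below 0.023 m and horizontal distance between tin_medium_mid and tin_large_mid below 0.01 m and z of tin_medium_mid in the frame of trivet_top between 0.056 and 0.064 m and horizontal distance between tin_small_mid and tin_medium_mid below 0.01 m and z of tin_small_mid in the frame of trivet_top between 0.096 and 0.104 m and angle between each of tin_large_mid, tin_medium_mid, tin_small_mid, jar_spare_mid, jar_in_holder_mid's own z axis and vertical below 0.1 rad and angle between shaker_mid's own z axis and vertical below 0.15 rad and horizontal distance between shaker_mid and holder_hole0 below 0.012 m and z of shaker_mid in the frame of holder_hole0 below 0.034 m and distance of each of jar_spare_mid, jar_in_holder_mid from where it was at the start of the episode below 0.03 m and linear speed of each of tin_large, tin_medium, tin_small, shaker below 0.02 m/s); the robot touches nothing.
It fails at once if the spare jar on the board is shifted or carried off (distance of jar_spare_mid from where it was at the start of the episode above 0.03 m).
It fails at once if the jar in the holder is shifted or taken out (distance of jar_in_holder_mid from where it was at the start of the episode above 0.03 m).
It also fails if it takes over 125 s, if anything falls off the work surface, if the arm or the gripper's body presses on something with over 40 N, if the wrist force passes 120 N, or if a joint passes its speed limit or range.

## Working session

There is one attempt and no reset: what is moved stays moved. The work goes in short steps, Python scripts to look and compute and a tool call to move; the robot and the scene stay as the last step left them, time stands still between calls to the robot, and variables do not carry over. Pictures are saved under pics/ and viewed, and the job is handed in when it is done.

Besides the shell and the picture viewer there is one more tool, called after "Request:" as name([rows], argument=value, ...), one row to a line, values as JSON. servo_tool: Moves the arm, as the interface text tells. Shift numbers are shares of 0.05 m and turn numbers shares of 0.15 rad, none past 1 either way. Its arguments: {"type":"object","properties":{"motion":{"type":"array","items":{"type":"array","items":{"type":"number"}}},"grip_force":{"type":"number"}},"required":["motion"]}

```bash
ls; mkdir -p pics; python3 - <<'E'
from cell import arm
import cv2, numpy as np
print(arm.observe())
for n in ("side","top"):
    im,d=arm.capture(n); cv2.imwrite(f"pics/{n}0.png",im[:,:,::-1]); np.save(f"pics/{n}0d.npy",d)
    i=arm.camera_info(n); print(n,i)
E
```

```text
pics
{'clock': 0.0, 'qpos': array([ 7.97334676e+01,  2.20908108e+01,  3.79023210e-01, -3.03085757e-02,
       -6.84109543e+01, -1.48150667e+01]), 'qd': array([-0.00301023,  0.10695446,  0.06428095,  0.01860968,  0.15491953,
       -0.04700375]), 'effort': array([-1.38379901e-04, -3.92288625e+01,  1.88403815e+01,  4.18594211e+00,
       -4.65943012e-03, -6.62895872e-07]), 'ee_pos': array([0.26468479, 0.56553263, 0.23021248]), 'tool_rot': array([[-8.65798054e-04, -4.24084373e-01, -9.05622269e-01],
       [-2.02023587e-03, -9.05620019e-01,  4.24085251e-01],
       [-9.99997585e-01,  2.19674278e-03, -7.26664126e-05]]), 'wrist_force': array([-0.00234341,  0.30521981,  0.09528595]), 'torque': array([-0.01259237,  0.07293112,  0.02532415]), 'grip_width': 0.08513782024401367}
side {'vfov': 52.1037968316258, 'cx': 317.5465947036117, 'cy': 245.94488766377182, 'dist': array([-0.01400641,  0.        ,  0.        ,  0.        ,  0.        ]), 'pose': array([[ 9.99971867e-01, -7.81308978e-04, -7.46022791e-03,
         4.06152658e-01],
       [-5.18332845e-03,  6.46933655e-01, -7.62528674e-01,
        -1.19122562e+00],
       [ 5.42204301e-03,  7.62545891e-01,  6.46911405e-01,
         9.30092232e-01],
       [ 0.00000000e+00,  0.00000000e+00,  0.00000000e+00,
         1.00000000e+00]])}
top {'vfov': 55.947251848148674, 'cx': 324.2728534674364, 'cy': 236.20107872904316, 'dist': array([-0.03527088,  0.        ,  0.        ,  0.        ,  0.        ]), 'pose': array([[-0.0097466 ,  0.96387057, -0.26619265,  0.00432213],
       [-0.99993351, -0.01103541, -0.00334627, -0.20180434],
       [-0.00616292,  0.26614234,  0.96391404,  1.62526897],
       [ 0.        ,  0.        ,  0.        ,  1.        ]])}
```

View pics/side0.png

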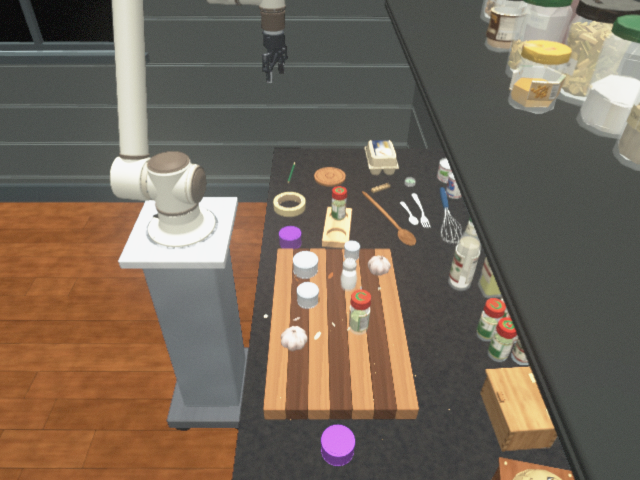

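View pics/top0.png

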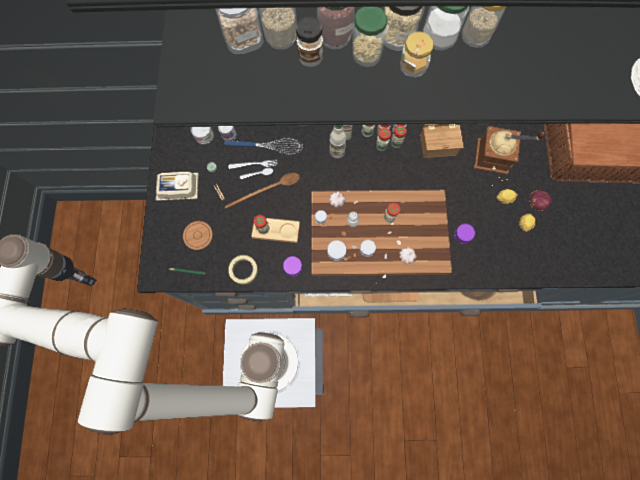

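Side view: the trivet is at (330,176) and the holder at (337,228), with its jar at (340,203) and the empty well at (337,236). In the top view the grey tins are at (337,250), (368,247) and (321,216), the shaker is at (353,218), and the purple look-alikes are at (292,265) and (466,232). Next come close crops and measurements.

```bash
cat > h.py <<'E'
from cell import arm
import cv2, numpy as np
def K(n):
    i=arm.camera_info(n); f=240/np.tan(np.radians(i["vfov"]/2))
    return np.array([[f,0,i["cx"]],[0,f,i["cy"]],[0,0,1]]),np.array(i["dist"]),np.array(i["pose"])
def ray(n,px):
    k,d,P=K(n); u=cv2.undistortPoints(np.array(px,float).reshape(-1,1,2),k,d).reshape(-1,2)
    v=np.c_[u[:,0],-u[:,1],-np.ones(len(u))]; return P[:3,3],v@P[:3,:3].T
def at_z(n,px,z):
    o,v=ray(n,px); return o+v*((z-o[2])/v[:,2])[:,None]
def cloud(n,dep):
    H,W=dep.shape; uu,vv=np.meshgrid(np.arange(W),np.arange(H))
    o,v=ray(n,np.stack([uu,vv],-1).reshape(-1,2)); 
    p=(o+v*dep.reshape(-1,1)).reshape(H,W,3); p[dep==0]=np.nan; return p
def proj(n,X):
    k,d,P=K(n); c=(np.asarray(X,float).reshape(-1,3)-P[:3,3])@P[:3,:3]
    c=c*[1,-1,-1]; return cv2.projectPoints(c,np.zeros(3),np.zeros(3),k,d)[0].reshape(-1,2)
E
python3 - <<'E'
from h import *
for n in ("side","top"):
    im=cv2.imread(f"pics/{n}0.png")
    x0,y0,x1,y1=(255,150,425,360) if n=="side" else (150,170,480,295)
    s=800/330 if n=="top" else 600/210
    cv2.imwrite(f"pics/{n}0c.png",cv2.resize(im[y0:y1,x0:x1],None,fx=s,fy=s,interpolation=cv2.INTER_CUBIC))
names=["tin_large_mid","tin_medium_mid","tin_small_mid","shaker_mid","jar_spare_mid","jar_in_holder_mid","trivet_top","holder_hole0"]
zs=[.06,.06,.06,.085,.093,.06,.01,.022]
for nm,z in zip(names,zs):
    for n in ("side","top"):
        for r in arm.pinpoint(nm,n)[:3]:
            print(nm,n,np.round(r["centre"],1),round(r["score"],2),np.round(at_z(n,r["centre"],z)[0],3))
E
```

```text
tin_large_mid side [306.9 261.3] 0.9 [ 0.388 -0.228  0.06 ]
tin_large_mid side [289.5 237.8] 0.74 [ 0.338 -0.131  0.06 ]
tin_large_mid side [337.2 441.2] 0.57 [ 0.45 -0.73  0.06]
tin_large_mid top [354.1 217.2] 0.67 [ 0.507 -0.305  0.06 ]
tin_large_mid top [295.  265.6] 0.63 [ 0.33  -0.092  0.06 ]
tin_large_mid top [462.8 232.2] 0.62 [ 0.446 -0.696  0.06 ]
tin_medium_mid side [307.7 296.4] 0.98 [ 0.391 -0.356  0.06 ]
tin_medium_mid top [367.2 251.6] 0.73 [ 0.378 -0.349  0.06 ]
tin_medium_mid top [351.5 216. ] 0.68 [ 0.512 -0.296  0.06 ]
tin_small_mid side [348.5 250.4] 0.51 [ 0.5   -0.184  0.06 ]
tin_small_mid top [321.4 219.9] 0.45 [ 0.498 -0.187  0.06 ]
tin_small_mid top [266.2 228. ] 0.34 [0.47  0.013 0.06 ]
shaker_mid side [345.4 273.5] 0.93 [ 0.485 -0.301  0.085]
shaker_mid top [321.8 217.7] 0.61 [ 0.498 -0.188  0.085]
jar_spare_mid side [359.8 316.2] 0.76 [ 0.51  -0.45   0.093]
jar_spare_mid top [393.6 213.7] 0.68 [ 0.508 -0.445  0.093]
jar_in_holder_mid side [338.6 206.3] 0.68 [0.481 0.02  0.06 ]
jar_in_holder_mid top [263.6 226.3] 0.66 [0.476 0.023 0.06 ]
jar_in_holder_mid top [391.3 213.8] 0.23 [ 0.518 -0.441  0.06 ]
trivet_top side [331.6 173.3] 0.85 [0.468 0.288 0.01 ]
trivet_top top [195.8 237.1] 0.82 [0.452 0.282 0.01 ]
holder_hole0 side [336.3 232.8] 0.78 [ 0.472 -0.061  0.022]
holder_hole0 top [286.5 229.6] 0.97 [ 0.474 -0.057  0.022]
```

View pics/side0c.png

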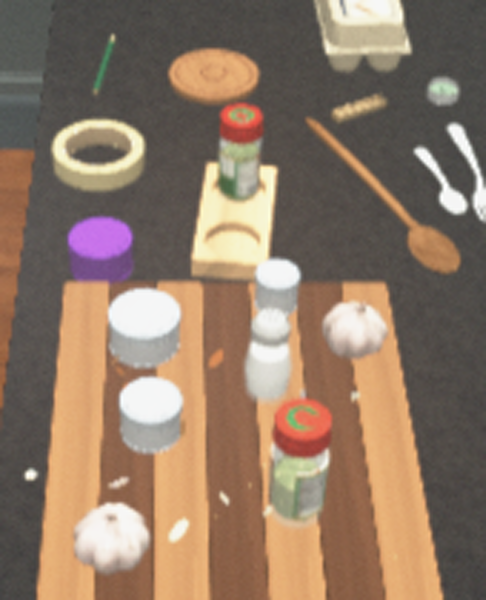

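View pics/top0c.png

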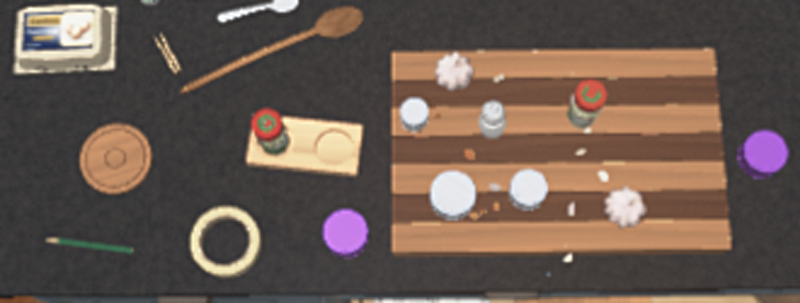

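```bash
python3 - <<'E'
from h import *
from scipy.optimize import least_squares
for n in ("side","top"):
    p=cloud(n,np.load(f"pics/{n}0d.npy"))
    def fit(name,c,zlo,zhi,r):
        m=(np.hypot(p[...,0]-c[0],p[...,1]-c[1])<r)&(p[...,2]>zlo)&(p[...,2]<zhi)
        q=p[m]
        if len(q)<10: print(n,name,len(q)); return
        q2=q[:,:2].astype(np.float32)
        (cx,cy),rr=cv2.minEnclosingCircle(q2)
        print(n,name,len(q),"mean",np.round(q.mean(0),4),"mec",round(cx,4),round(cy,4),"d",round(2*rr,4),"bb",np.round((q2.min(0)+q2.max(0))/2,4),np.round(np.ptp(q2,axis=0),3))
    fit("large",(.387,-.225),.073,.09,.05)
    fit("med",(.385,-.352),.073,.09,.045)
    fit("small",(.5,-.187),.073,.09,.04)
    fit("shaker",(.49,-.30),.09,.14,.035)
    fit("jars",(.51,-.447),.11,.16,.04)
    fit("jarh",(.48,.02),.08,.13,.04)
    fit("trivet",(.46,.285),.007,.02,.075)
    fit("holder",(.475,-.01),.018,.027,.12)
    fit("board",(.5,-.4),.03,.045,.4)
E
```

```text
side large 377 mean [ 0.3831 -0.2444  0.0803] mec 0.3831 -0.2416 d 0.0701 bb [ 0.3829 -0.2417] [0.063 0.066]
side med 307 mean [ 0.3902 -0.3545  0.0801] mec 0.3899 -0.3514 d 0.0563 bb [ 0.3907 -0.352 ] [0.051 0.055]
side small 150 mean [ 0.5071 -0.1882  0.0794] mec 0.5094 -0.1841 d 0.0493 bb [ 0.5073 -0.1841] [0.041 0.049]
side shaker 240 mean [ 0.4921 -0.3095  0.1133] mec 0.4925 -0.306 d 0.0371 bb [ 0.4932 -0.306 ] [0.035 0.031]
side jars 454 mean [ 0.508  -0.4466  0.1376] mec 0.5091 -0.4394 d 0.0473 bb [ 0.5087 -0.4397] [0.044 0.046]
side jarh 237 mean [0.4804 0.0192 0.1039] mec 0.4825 0.0263 d 0.053 bb [0.4813 0.0265] [0.043 0.051]
side trivet 435 mean [0.4594 0.2718 0.0116] mec 0.4548 0.2728 d 0.1228 bb [0.459 0.274] [0.112 0.114]
side holder 524 mean [ 0.4741 -0.0274  0.0228] mec 0.4748 -0.0161 d 0.189 bb [ 0.4763 -0.0151] [0.093 0.178]
side board 20241 mean [ 0.469  -0.4742  0.0406] mec 0.547 -0.3696 d 0.7875 bb [ 0.5916 -0.3983] [0.577 0.702]
top large 251 mean [ 0.3824 -0.2395  0.0788] mec 0.383 -0.2394 d 0.0663 bb [ 0.3825 -0.2391] [0.063 0.06 ]
top med 173 mean [ 0.3898 -0.3499  0.0787] mec 0.3899 -0.3504 d 0.0544 bb [ 0.3905 -0.3501] [0.052 0.05 ]
top small 100 mean [ 0.5065 -0.1839  0.0787] mec 0.5066 -0.1842 d 0.0427 bb [ 0.5063 -0.1836] [0.041 0.04 ]
top shaker 100 mean [ 0.488  -0.2983  0.1169] mec 0.4913 -0.2996 d 0.0369 bb [ 0.4912 -0.2993] [0.033 0.036]
top jars 157 mean [ 0.5055 -0.4353  0.1414] mec 0.508 -0.4379 d 0.0463 bb [ 0.5076 -0.4361] [0.045 0.042]
top jarh 154 mean [0.4773 0.0282 0.1089] mec 0.4806 0.0296 d 0.0459 bb [0.4802 0.0291] [0.044 0.043]
top trivet 546 mean [0.4582 0.2776 0.0112] mec 0.4548 0.2828 d 0.1387 bb [0.4557 0.2851] [0.135 0.126]
top holder 381 mean [ 0.4709 -0.0227  0.022 ] mec 0.4766 -0.0164 d 0.1809 bb [ 0.4727 -0.0162] [0.088 0.174]
top board 9946 mean [ 0.4577 -0.4084  0.0384] mec 0.5455 -0.3717 d 0.7835 bb [ 0.5891 -0.3797] [0.601 0.729]
```

```bash
python3 - <<'E'
from h import *
from scipy.optimize import least_squares
for n in ("side","top"):
    im=cv2.imread(f"pics/{n}0.png"); p=cloud(n,np.load(f"pics/{n}0d.npy"))
    hsv=cv2.cvtColor(im,cv2.COLOR_BGR2HSV)
    # trivet: wooden colour
    m=((hsv[...,1]>60)&(hsv[...,2]>70)&(np.hypot(p[...,0]-.457,p[...,1]-.277)<.075)&(p[...,2]<.03)).astype(np.uint8)
    c=max(cv2.findContours(m,0,1)[0],key=cv2.contourArea)
    q=at_z(n,c.reshape(-1,2),.010)[:,:2]
    s=least_squares(lambda a:np.hypot(q[:,0]-a[0],q[:,1]-a[1])-a[2],[.457,.277,.055],loss='soft_l1',f_scale=.002).x
    print(n,"trivet circ",np.round(s,4),"area-centroid",np.round(at_z(n,[np.argwhere(m)[:,::-1].mean(0)],.01)[0],4))
    # holder top plane
    m=((np.abs(p[...,0]-.475)<.07)&(np.abs(p[...,1]+.0165)<.12)&(p[...,2]>.004)&(p[...,2]<.03)&(hsv[...,2]>120)).astype(np.uint8)
    c=max(cv2.findContours(m,0,1)[0],key=cv2.contourArea)
    print(n,"holder px rect",cv2.minAreaRect(c)); q=at_z(n,c.reshape(-1,2),.022)[:,:2]
    (cx,cy),sz,a=cv2.minAreaRect(q.astype(np.float32)); print(n,"holder",cx,cy,sz,a)
    B=(p[...,2]<.0215)&(np.hypot(p[...,0]-.473,p[...,1]+.06)<.028)&(p[...,2]>0.0)
    print("floor", B.sum(), np.round(np.nanmean(p[B],0),4))
E
python3 - <<'E'
import cv2
a=cv2.imread("pics/side0.png")[180:260,300:380]; b=cv2.imread("pics/top0.png")[195:275,225:305]
cv2.imwrite("pics/hold.png",cv2.resize(cv2.hconcat([a,b]),None,fx=5,fy=5,interpolation=cv2.INTER_CUBIC))
E
```

```text
side trivet circ [0.4607 0.2691 0.0618] area-centroid [0.4601 0.2674 0.01  ]
side holder px rect ((336.546142578125, 226.13079833984375), (26.171327590942383, 41.05549621582031), 7.125016689300537)
side holder 0.4750351011753082 -0.025483272969722748 (0.19839346408843994, 0.07865267246961594) 82.97826385498047
floor 141 [ 0.4744 -0.0508  0.01  ]
top trivet circ [0.4614 0.2772 0.0561] area-centroid [0.4609 0.277  0.01  ]
top holder px rect ((275.54266357421875, 229.11585998535156), (45.93952178955078, 21.7550106048584), 6.34019136428833)
top holder 0.47656238079071045 -0.01643865555524826 (0.16936218738555908, 0.08351398259401321) 82.82443237304688
floor 168 [ 0.4747 -0.0596  0.0071]
```

View pics/hold.png

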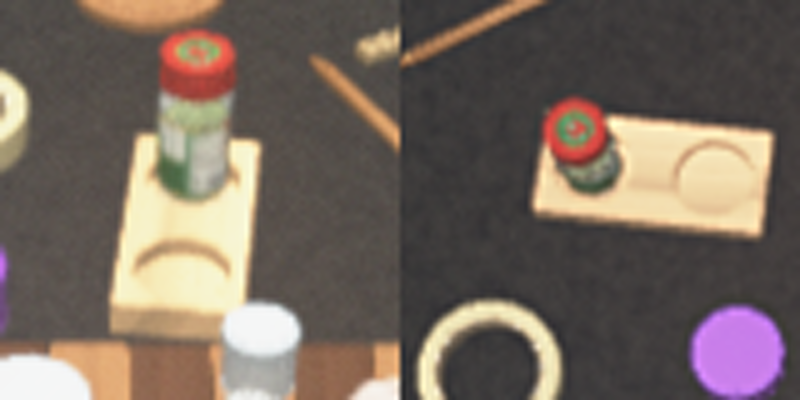

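Close crop: the red-capped jar stands in the +y well, and the empty well is clear at about (.472,-.060). The largest tin is the grey one at top (337,250), world (.3825,-.2395); the purple ones at (292,265) and (466,232) are rejected. Reaching for it with the jaws along x.

Request:
servo_tool([
  [0.62, -0.95, 0, 0, 0, -0.945, 0],
  [0.62, -0.95, 0, 0, 0, -0.945, 0],
  [0.62, -0.95, 0, 0, 0, -0.945, 0],
  [0.62, -0.95, 0, 0, 0, -0.945, 0],
  [0.62, -0.95, 0, 0, 0, -0.945, 0],
  [0.62, -0.95, 0, 0, 0, -0.945, 0],
  [-0.1, -0.95, 0, 0, 0, -0.945, 0],
  [-0.1, -0.95, 0, 0, 0, -0.945, 0],
  [-0.1, -0.95, 0, 0, 0, 0, 0],
  [-0.1, -0.95, 0, 0, 0, 0, 0],
  [-0.1, -0.95, 0, 0, 0, 0, 0],
  [-0.1, -0.95, 0, 0, 0, 0, 0],
], grip_force=40)

```text
clock: 2.4
ee_pos: [0.4206, -0.0054, 0.2317]
tool_rot: [[0.001, -1.0, 0.001], [0.0, 0.001, 1.0], [-1.0, -0.001, 0.0]]
wrist_force: [0.2, -0.2, 0.3]
grip_width: 0.0853
```

Request:
servo_tool([
  [-0.127, -0.78, -0.2, 0, 0, 0, 0],
  [-0.127, -0.78, -0.2, 0, 0, 0, 0],
  [-0.127, -0.78, -0.2, 0, 0, 0, 0],
  [-0.127, -0.78, -0.2, 0, 0, 0, 0],
  [-0.127, -0.78, -0.2, 0, 0, 0, 0],
  [-0.127, -0.78, -0.2, 0, 0, 0, 0],
  [0, 0, -0.6, 0, 0, 0, 0],
  [0, 0, -0.6, 0, 0, 0, 0],
  [0, 0, -0.5, 0, 0, 0, 0],
  [0, 0, 0, 0, 0, 0, 0],
])

```text
clock: 3.65
ee_pos: [0.3816, -0.2377, 0.0851]
tool_rot: [[-0.004, -1.0, 0.001], [0.001, 0.001, 1.0], [-1.0, 0.004, 0.001]]
wrist_force: [-0.6, 0.0, 0.6]
grip_width: 0.0855
```

```bash
python3 - <<'E'
from h import *
for n in ("side","top"):
    im,d=arm.capture(n)
    x0,y0=(255,200) if n=="side" else (290,200)
    cv2.imwrite(f"pics/a_{n}.png",cv2.resize(im[y0:y0+100,x0:x0+120,::-1],None,fx=5,fy=5,interpolation=cv2.INTER_CUBIC))
a=cv2.imread("pics/a_side.png");b=cv2.imread("pics/a_top.png")
cv2.imwrite("pics/a.png",cv2.resize(cv2.hconcat([a,b]),(800,333)))
E
```

```text
(no output)
```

View pics/a.png

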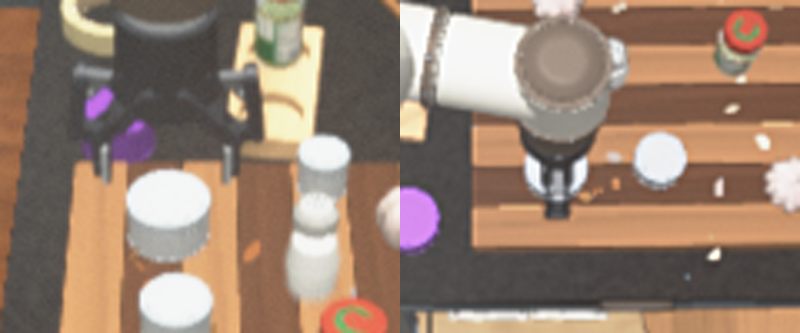

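The side view shows the open fingers straddling the largest tin, and the tin is centred. Descending and closing.

Request:
servo_tool([
  [0.02, -0.02, -0.42, 0, 0, 0, 0],
  [0, -0.02, -0.42, 0, 0, 0, 0],
  [0, 0, 0, 0, 0, 0, 0],
  [0, 0, 0, 0, 0, 0, 0],
  [0, 0, 0, 0, 0, 0, 255],
  [0, 0, 0, 0, 0, 0, 255],
  [0, 0, 0, 0, 0, 0, 255],
  [0, 0, 0, 0, 0, 0, 255],
  [0, 0, 0, 0, 0, 0, 255],
])

```text
clock: 4.88
ee_pos: [0.384, -0.24, 0.0456]
tool_rot: [[0.001, -1.0, 0.0], [-0.0, 0.0, 1.0], [-1.0, -0.001, -0.0]]
wrist_force: [-1.8, 1.2, 6.0]
grip_width: 0.0651
```

```bash
python3 - <<'E'
from h import *
im,d=arm.capture("side")
cv2.imwrite("pics/b.png",cv2.resize(im[200:320,250:390,::-1],None,fx=5,fy=5,interpolation=cv2.INTER_CUBIC))
E
```

```text
(no output)
```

View pics/b.png

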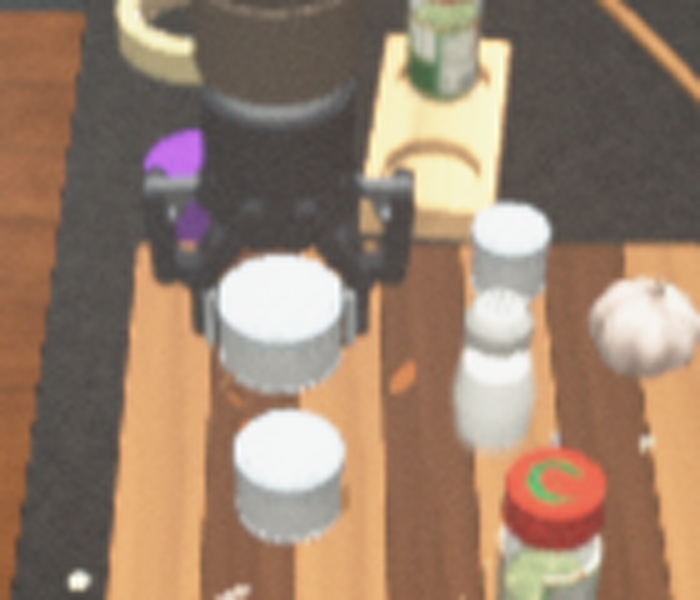

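The tin is held (opening 65 mm). Lifting it and carrying it to the trivet.

Request:
servo_tool([
  [0, 0, 0.5, 0, 0, 0, 255],
  [0, 0, 0.9, 0, 0, 0, 255],
  [0, 0, 0.9, 0, 0, 0, 255],
  [0, 0.4, 0.5, 0, 0, 0, 255],
  [0.15, 0.9, 0, 0, 0, 0, 255],
  [0.15, 0.9, 0, 0, 0, 0, 255],
  [0.15, 0.9, 0, 0, 0, 0, 255],
  [0.15, 0.9, 0, 0, 0, 0, 255],
  [0.15, 0.9, 0, 0, 0, 0, 255],
  [0.15, 0.9, 0, 0, 0, 0, 255],
  [0.15, 0.9, 0, 0, 0, 0, 255],
  [0.15, 0.9, 0, 0, 0, 0, 255],
])

```text
clock: 6.42
ee_pos: [0.4434, 0.1415, 0.1845]
tool_rot: [[-0.0, -1.0, 0.001], [0.0, 0.001, 1.0], [-1.0, 0.0, 0.0]]
wrist_force: [0.5, -0.6, -2.0]
grip_width: 0.0652
```

Request:
servo_tool([
  [0.15, 0.9, 0, 0, 0, 0, 255],
  [0.15, 0.9, 0, 0, 0, 0, 255],
  [0, 0.7, -0.4, 0, 0, 0, 255],
  [0, 0.2, -0.8, 0, 0, 0, 255],
  [0, 0, -0.8, 0, 0, 0, 255],
  [0, 0, 0, 0, 0, 0, 255],
  [0, 0, 0, 0, 0, 0, 255],
])

```text
clock: 7.3
ee_pos: [0.4597, 0.2756, 0.0858]
tool_rot: [[0.002, -1.0, 0.001], [0.001, 0.001, 1.0], [-1.0, -0.002, 0.001]]
wrist_force: [0.1, -0.8, -2.5]
grip_width: 0.0649
```

```bash
cat >> h.py <<'E'
def snap(name,boxes,s=5):
    out={}
    ims=[]
    for n,(x0,y0,x1,y1) in boxes.items():
        im,d=arm.capture(n); out[n]=(im,d,cloud(n,d))
        c=im[y0:y1,x0:x1,::-1]; c=cv2.resize(c,(int(395*c.shape[1]/c.shape[1]),int(395*c.shape[0]/c.shape[1])),interpolation=cv2.INTER_CUBIC); ims.append(c)
    H=max(i.shape[0] for i in ims)
    ims=[cv2.copyMakeBorder(i,0,H-i.shape[0],0,0,cv2.BORDER_CONSTANT) for i in ims]
    cv2.imwrite(f"pics/{name}.png",cv2.hconcat(ims)); return out
def blob(p,c,zlo,zhi,r):
    m=(np.hypot(p[...,0]-c[0],p[...,1]-c[1])<r)&(p[...,2]>zlo)&(p[...,2]<zhi); q=p[m]
    if len(q)<10: return None
    (a,b),rr=cv2.minEnclosingCircle(q[:,:2].astype(np.float32))
    return len(q),np.round(q.mean(0),4),"mec",np.round([a,b,2*rr],4),"bb",np.round((q.min(0)+q.max(0))/2,4)
E
python3 - <<'E'
from h import *
o=snap("c",{"side":(270,100,390,220),"top":(140,180,260,300)})
print(arm.observe()["ee_pos"])
for n in o:
    print(n,blob(o[n][2],(.46,.276),.11,.135,.05))
E
```

```text
[0.45992393 0.27587445 0.08643777]
side (227, array([0.4603, 0.2667, 0.1193]), 'mec', array([0.4611, 0.2667, 0.0965]), 'bb', array([0.4611, 0.2736, 0.1224]))
top (136, array([0.4579, 0.2614, 0.1201]), 'mec', array([0.4593, 0.2704, 0.0908]), 'bb', array([0.4593, 0.2658, 0.1201]))
```

View pics/c.png

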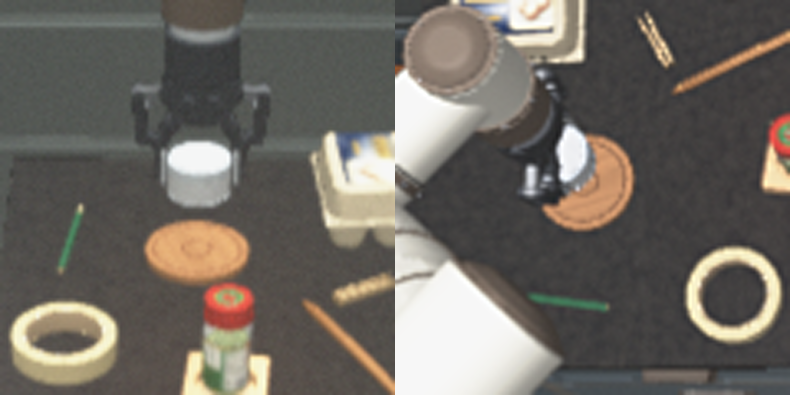

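Request:
servo_tool([
  [0, 0, -0.5, 0, 0, 0, 255],
  [0, 0, -0.5, 0, 0, 0, 255],
  [0, 0, -0.3, 0, 0, 0, 255],
  [0, 0, -0.06, 0, 0, 0, 255],
  [0, 0, -0.05, 0, 0, 0, 255],
  [0, 0, 0, 0, 0, 0, 255],
  [0, 0, 0, 0, 0, 0, 255],
])

```text
clock: 8.28
ee_pos: [0.4594, 0.2755, 0.0156]
tool_rot: [[0.002, -1.0, 0.0], [0.001, 0.0, 1.0], [-1.0, -0.002, 0.001]]
wrist_force: [-1.6, -1.2, 7.1]
grip_width: 0.0652
```

Contact is made (+9 N), so release and rise.

Request:
servo_tool([
  [0, 0, 0, 0, 0, 0, 0],
  [0, 0, 0, 0, 0, 0, 0],
  [0, 0, 0, 0, 0, 0, 0],
  [0, 0, 0.4, 0, 0, 0, 0],
  [0, 0, 0.9, 0, 0, 0, 0],
  [0, 0, 0.9, 0, 0, 0, 0],
  [0, 0, 0.9, 0, 0, 0, 0],
  [0, 0, 0.4, 0, 0, 0, 0],
  [-0.2, -0.9, 0, 0, 0, 0, 0],
  [-0.2, -0.9, 0, 0, 0, 0, 0],
  [-0.2, -0.9, 0, 0, 0, 0, 0],
  [-0.2, -0.9, 0, 0, 0, 0, 0],
])

```text
clock: 9.78
ee_pos: [0.4183, 0.0937, 0.1888]
tool_rot: [[0.0, -1.0, 0.0], [0.0, 0.0, 1.0], [-1.0, -0.0, 0.0]]
wrist_force: [0.4, -1.0, -0.1]
grip_width: 0.0855
```

Request:
servo_tool([
  [0, -0.9, 0, 0, 0, 0, 0],
  [0, -0.9, 0, 0, 0, 0, 0],
  [0, -0.9, 0, 0, 0, 0, 0],
  [0, -0.9, 0, 0, 0, 0, 0],
  [0, -0.9, 0, 0, 0, 0, 0],
  [0, 0, 0, 0, 0, 0, 0],
])

```text
clock: 10.52
ee_pos: [0.4184, -0.1321, 0.1886]
tool_rot: [[-0.0, -1.0, 0.006], [-0.0, 0.006, 1.0], [-1.0, 0.0, -0.0]]
wrist_force: [-0.5, 0.5, -0.9]
grip_width: 0.0857
```

```bash
python3 - <<'E'
from h import *
o=snap("d",{"side":(270,100,390,220),"top":(140,180,260,300)})
print(arm.observe()["ee_pos"])
for n in o:
    print(n,blob(o[n][2],(.46,.276),.042,.06,.05))
    print(n,blob(o[n][2],(.46,.276),.005,.017,.08))
    print(n,blob(o[n][2],(.39,-.35),.073,.09,.045))
E
```

```text
[ 0.41863579 -0.13024087  0.18865559]
side (14, array([0.4834, 0.2565, 0.0477]), 'mec', array([0.4832, 0.2573, 0.0215]), 'bb', array([0.4832, 0.2573, 0.0473]))
side (129, array([0.4585, 0.2463, 0.0109]), 'mec', array([0.4635, 0.2472, 0.1422]), 'bb', array([0.4635, 0.2628, 0.0111]))
side (312, array([ 0.3906, -0.3548,  0.08  ]), 'mec', array([ 0.3899, -0.352 ,  0.0565]), 'bb', array([ 0.3907, -0.3519,  0.0794]))
top (250, array([0.4594, 0.2761, 0.0494]), 'mec', array([0.46  , 0.2757, 0.0688]), 'bb', array([0.4594, 0.2764, 0.0506]))
top (388, array([0.4539, 0.2744, 0.0096]), 'mec', array([0.4598, 0.2756, 0.1592]), 'bb', array([0.4584, 0.2793, 0.0109]))
top (173, array([ 0.389 , -0.3501,  0.0788]), 'mec', array([ 0.3901, -0.3496,  0.0554]), 'bb', array([ 0.3906, -0.3504,  0.0805]))
```

View pics/d.png

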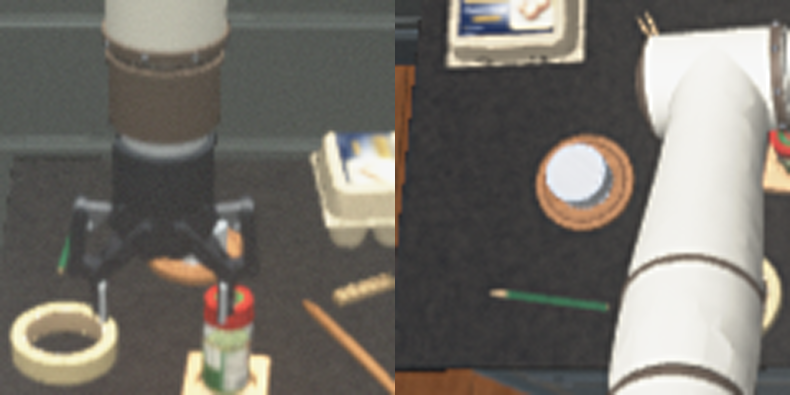

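The top view shows the largest tin on the trivet at (578,171) in the crop, which measures (.4597,.276). On to the medium tin at (.390,-.3505).

Request:
servo_tool([
  [-0.114, -0.88, 0, 0, 0, 0, 0],
  [-0.114, -0.88, 0, 0, 0, 0, 0],
  [-0.114, -0.88, 0, 0, 0, 0, 0],
  [-0.114, -0.88, 0, 0, 0, 0, 0],
  [-0.114, -0.88, 0, 0, 0, 0, 0],
  [0, 0, -0.7, 0, 0, 0, 0],
  [0, 0, -0.7, 0, 0, 0, 0],
  [0, 0, -0.6, 0, 0, 0, 0],
  [0, 0, 0, 0, 0, 0, 0],
  [0, 0, 0, 0, 0, 0, 0],
])

```text
clock: 11.88
ee_pos: [0.3917, -0.3498, 0.09]
tool_rot: [[0.002, -1.0, -0.001], [-0.001, -0.001, 1.0], [-1.0, -0.002, -0.001]]
wrist_force: [-1.1, 0.3, 0.1]
grip_width: 0.0855
```

```bash
python3 - <<'E'
from h import *
o=snap("e",{"side":(250,140,400,340),"top":(140,180,260,300)})
print(arm.observe()["ee_pos"])
from scipy.optimize import least_squares
for n in o:
    im,d,p=o[n]
    print(n,blob(p,(.46,.276),.042,.06,.05))
    hsv=cv2.cvtColor(im,cv2.COLOR_RGB2HSV)
    m=((hsv[...,1]>80)&(hsv[...,2]>70)&(np.hypot(p[...,0]-.46,p[...,1]-.277)<.07)&(p[...,2]>.004)&(p[...,2]<.018))
    q=p[m]; h=cv2.convexHull(q[:,:2].astype(np.float32)).reshape(-1,2)
    s=least_squares(lambda a:np.hypot(h[:,0]-a[0],h[:,1]-a[1])-.055,[.457,.277],loss='soft_l1',f_scale=.002).x
    print(n,"trivet",s)
    # lid centre by colour
    m=((hsv[...,1]<60)&(hsv[...,2]>140)&(np.hypot(p[...,0]-.46,p[...,1]-.277)<.05)&(p[...,2]>.044)); print(m.sum(), np.round(at_z(n,[np.argwhere(m)[:,::-1].mean(0)],.05),4))
E
```

```text
[ 0.39163847 -0.35010008  0.09041139]
side None
side trivet [0.45857999 0.27098076]
0 [[nan nan nan]]
top (194, array([0.4626, 0.2815, 0.0496]), 'mec', array([0.4606, 0.2784, 0.0676]), 'bb', array([0.4594, 0.28  , 0.0501]))
top trivet [0.46095438 0.27837541]
180 [[0.462  0.2815 0.05  ]]<stdin>:14: RuntimeWarning: Mean of empty slice.
  ret = um.true_divide(
```

View pics/e.png

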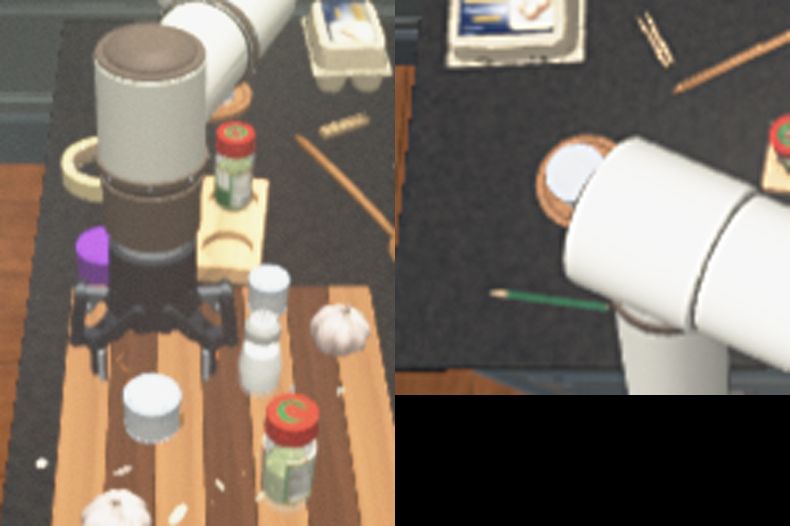

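Side view: the open fingers straddle the medium tin at (152,405), and the largest tin is still on the trivet. Descending and gripping.

Request:
servo_tool([
  [-0.03, -0.01, -0.44, 0, 0, 0, 0],
  [0, 0, -0.44, 0, 0, 0, 0],
  [0, 0, 0, 0, 0, 0, 0],
  [0, 0, 0, 0, 0, 0, 0],
  [0, 0, 0, 0, 0, 0, 255],
  [0, 0, 0, 0, 0, 0, 255],
  [0, 0, 0, 0, 0, 0, 255],
  [0, 0, 0, 0, 0, 0, 255],
  [0, 0, 0, 0, 0, 0, 255],
  [0, 0, 0, 0, 0, 0, 255],
])

```text
clock: 13.22
ee_pos: [0.3895, -0.3508, 0.0459]
tool_rot: [[0.001, -1.0, 0.001], [-0.001, 0.001, 1.0], [-1.0, -0.001, -0.001]]
wrist_force: [-0.4, 1.3, 6.8]
grip_width: 0.0534
```

Request:
servo_tool([
  [0, 0, 0.5, 0, 0, 0, 255],
  [0, 0, 0.9, 0, 0, 0, 255],
  [0, 0, 0.9, 0, 0, 0, 255],
  [0, 0.4, 0.5, 0, 0, 0, 255],
  [0.1, 0.9, 0, 0, 0, 0, 255],
  [0.1, 0.9, 0, 0, 0, 0, 255],
  [0.1, 0.9, 0, 0, 0, 0, 255],
  [0.1, 0.9, 0, 0, 0, 0, 255],
  [0.1, 0.9, 0, 0, 0, 0, 255],
  [0.1, 0.9, 0, 0, 0, 0, 255],
  [0.1, 0.9, 0, 0, 0, 0, 255],
  [0.1, 0.9, 0, 0, 0, 0, 255],
])

```text
clock: 14.72
ee_pos: [0.4283, 0.0309, 0.1846]
tool_rot: [[-0.0, -1.0, 0.001], [0.0, 0.001, 1.0], [-1.0, 0.0, 0.0]]
wrist_force: [-0.2, 0.4, -1.5]
grip_width: 0.0533
```

Request:
servo_tool([
  [0.1, 0.9, 0, 0, 0, 0, 255],
  [0.1, 0.9, 0, 0, 0, 0, 255],
  [0.1, 0.9, 0, 0, 0, 0, 255],
  [0.1, 0.9, 0, 0, 0, 0, 255],
  [0.1, 0.8, 0, 0, 0, 0, 255],
  [0.08, 0.54, -0.3, 0, 0, 0, 255],
  [0, 0.2, -0.4, 0, 0, 0, 255],
  [0, 0, -0.4, 0, 0, 0, 255],
  [0, 0, 0, 0, 0, 0, 255],
  [0, 0, 0, 0, 0, 0, 255],
  [0, 0, 0, 0, 0, 0, 255],
])

```text
clock: 16.1
ee_pos: [0.4583, 0.2868, 0.1309]
tool_rot: [[0.001, -1.0, 0.001], [0.001, 0.001, 1.0], [-1.0, -0.001, 0.001]]
wrist_force: [0.5, -0.6, -1.0]
grip_width: 0.0529
```

```bash
python3 - <<'E'
from h import *
o=snap("f",{"side":(270,100,390,220),"top":(140,180,260,300)})
print(arm.observe()["ee_pos"])
for n in o:
    p=o[n][2]
    print(n,"large",blob(p,(.46,.276),.042,.058,.05))
E
```

```text
[0.45813648 0.28670369 0.13065739]
side large (182, array([0.4601, 0.2688, 0.0501]), 'mec', array([0.4638, 0.2718, 0.0745]), 'bb', array([0.4613, 0.2713, 0.0489]))
top large (205, array([0.4573, 0.2722, 0.0495]), 'mec', array([0.4593, 0.2763, 0.0663]), 'bb', array([0.4594, 0.276 , 0.0503]))
```

View pics/f.png

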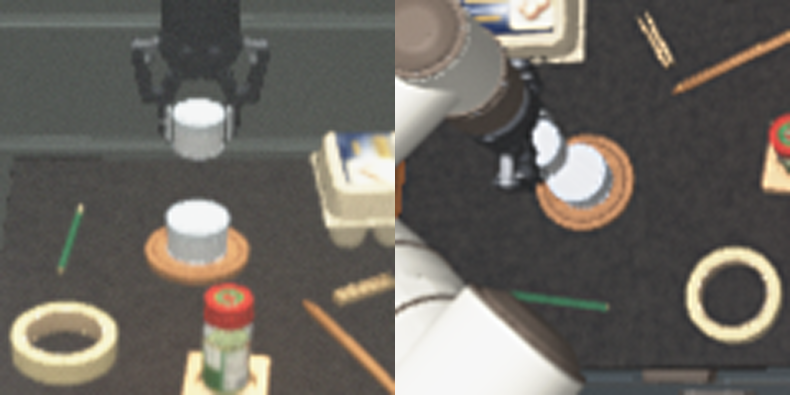

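Side view: the largest tin sits centrally on the trivet at (197,230), with the medium one held above it. Correcting y by −11 mm and lowering.

Request:
servo_tool([
  [0.025, -0.11, -0.3, 0, 0, 0, 255],
  [0, -0.11, -0.4, 0, 0, 0, 255],
  [0, 0, -0.4, 0, 0, 0, 255],
  [0, 0, -0.2, 0, 0, 0, 255],
  [0, 0, -0.1, 0, 0, 0, 255],
  [0, 0, 0, 0, 0, 0, 255],
  [0, 0, 0, 0, 0, 0, 255],
])

```text
clock: 17.08
ee_pos: [0.4595, 0.2759, 0.0604]
tool_rot: [[0.001, -1.0, 0.001], [0.001, 0.001, 1.0], [-1.0, -0.001, 0.001]]
wrist_force: [-0.9, 0.3, -0.3]
grip_width: 0.0532
```

Request:
servo_tool([
  [0, 0, -0.05, 0, 0, 0, 255],
  [0, 0, -0.05, 0, 0, 0, 255],
  [0, 0, 0, 0, 0, 0, 255],
  [0, 0, 0, 0, 0, 0, 255],
])

```text
clock: 17.58
ee_pos: [0.4592, 0.2758, 0.0559]
tool_rot: [[0.001, -1.0, 0.001], [0.0, 0.001, 1.0], [-1.0, -0.001, 0.0]]
wrist_force: [-1.3, -0.4, 5.3]
grip_width: 0.0533
```

Request:
servo_tool([
  [0, 0, 0, 0, 0, 0, 0],
  [0, 0, 0, 0, 0, 0, 0],
  [0, 0, 0, 0, 0, 0, 0],
  [0, 0, 0.4, 0, 0, 0, 0],
  [0, 0, 0.9, 0, 0, 0, 0],
  [0, 0, 0.9, 0, 0, 0, 0],
  [0, 0, 0.6, 0, 0, 0, 0],
  [0, -0.9, 0, 0, 0, 0, 0],
  [0, -0.9, 0, 0, 0, 0, 0],
  [0, -0.9, 0, 0, 0, 0, 0],
  [0, -0.9, 0, 0, 0, 0, 0],
  [0, -0.9, 0, 0, 0, 0, 0],
])

```text
clock: 19.08
ee_pos: [0.4588, 0.0491, 0.1949]
tool_rot: [[0.0, -1.0, 0.001], [0.0, 0.001, 1.0], [-1.0, -0.0, 0.0]]
wrist_force: [1.0, 0.7, -0.7]
grip_width: 0.0854
```

Request:
servo_tool([
  [0.19, -0.9, 0, 0, 0, 0, 0],
  [0.19, -0.9, 0, 0, 0, 0, 0],
  [0.19, -0.9, 0, 0, 0, 0, 0],
  [0.19, -0.9, 0, 0, 0, 0, 0],
  [0.19, -0.9, 0, 0, 0, 0, 0],
  [0, 0, 0, 0, 0, 0, 0],
  [0, 0, 0, 0, 0, 0, 0],
])

```text
clock: 19.95
ee_pos: [0.5062, -0.1744, 0.1944]
tool_rot: [[-0.001, -1.0, 0.002], [0.0, 0.002, 1.0], [-1.0, 0.001, 0.0]]
wrist_force: [0.4, 1.2, -1.0]
grip_width: 0.0856
```

```bash
python3 - <<'E'
from h import *
o=snap("g",{"side":(250,140,400,340),"top":(140,160,340,300)})
print(arm.observe()["ee_pos"])
for n in o:
    p=o[n][2]
    print(n,"med",blob(p,(.46,.276),.08,.1,.05))
    print(n,"large",blob(p,(.46,.276),.042,.058,.05))
    print(n,"small",blob(p,(.5065,-.184),.073,.09,.04))
E
```

```text
[ 0.50634896 -0.17365699  0.19481124]
side med (136, array([0.4592, 0.2698, 0.0894]), 'mec', array([0.4608, 0.2777, 0.0646]), 'bb', array([0.4588, 0.2779, 0.088 ]))
side large (56, array([0.4519, 0.261 , 0.0505]), 'mec', array([0.4595, 0.2712, 0.067 ]), 'bb', array([0.4614, 0.2666, 0.0502]))
side small (149, array([ 0.5074, -0.1887,  0.0796]), 'mec', array([ 0.5055, -0.1836,  0.0479]), 'bb', array([ 0.5074, -0.1835,  0.0792]))
top med (183, array([0.4584, 0.2758, 0.0894]), 'mec', array([0.4598, 0.2774, 0.0572]), 'bb', array([0.4598, 0.2772, 0.0891]))
top large (80, array([0.45  , 0.2645, 0.0489]), 'mec', array([0.4591, 0.2761, 0.0662]), 'bb', array([0.4592, 0.2763, 0.05  ]))
top small (52, array([ 0.506 , -0.1922,  0.0789]), 'mec', array([ 0.5061, -0.1854,  0.0426]), 'bb', array([ 0.5059, -0.189 ,  0.0797]))
```

View pics/g.png

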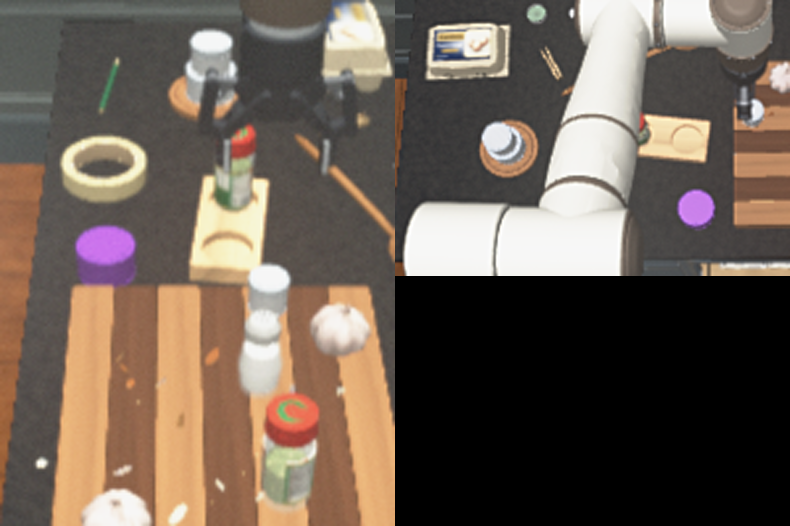

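The side view shows the medium tin on the largest at (210,65), centred to within about 1 mm. Taking the smallest tin, with a slightly reduced opening.

Request:
servo_tool([
  [0, -0.11, -0.4, 0, 0, 0, 50],
  [0, -0.1, -0.8, 0, 0, 0, 50],
  [0, 0, -0.6, 0, 0, 0, 50],
  [0, 0, 0, 0, 0, 0, 50],
  [0, 0, -0.5, 0, 0, 0, 50],
  [0, 0, -0.4, 0, 0, 0, 50],
  [0, 0, -0.27, 0, 0, 0, 50],
  [0, 0, 0, 0, 0, 0, 50],
  [0, 0, 0, 0, 0, 0, 50],
])

```text
clock: 21.18
ee_pos: [0.5075, -0.1849, 0.0474]
tool_rot: [[0.002, -1.0, 0.0], [-0.0, 0.0, 1.0], [-1.0, -0.002, -0.0]]
wrist_force: [0.3, 0.2, 1.0]
grip_width: 0.0688
```

```bash
python3 - <<'E'
from h import *
o=snap("i",{"side":(310,200,400,290),"top":(290,170,380,260)})
print(arm.observe()["ee_pos"])
E
```

```text
[ 0.50731899 -0.18500344  0.0473202 ]
```

View pics/i.png

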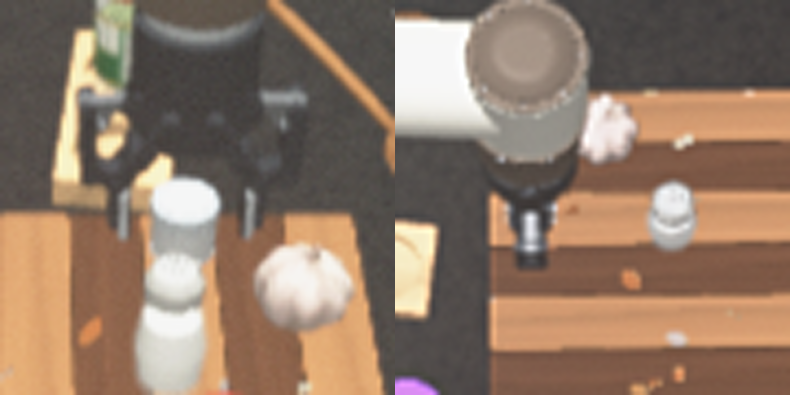

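The fingers straddle the smallest tin at (185,215), clear of the garlic. Closing and lifting.

Request:
servo_tool([
  [0, 0, 0, 0, 0, 0, 255],
  [0, 0, 0, 0, 0, 0, 255],
  [0, 0, 0, 0, 0, 0, 255],
  [0, 0, 0, 0, 0, 0, 255],
  [0, 0, 0, 0, 0, 0, 255],
  [0, 0, 0, 0, 0, 0, 255],
])

```text
clock: 22.02
ee_pos: [0.5071, -0.1851, 0.047]
tool_rot: [[0.001, -1.0, 0.001], [-0.0, 0.001, 1.0], [-1.0, -0.001, -0.0]]
wrist_force: [-0.2, 0.6, 5.2]
grip_width: 0.0412
```

Request:
servo_tool([
  [0, 0, 0.5, 0, 0, 0, 255],
  [0, 0, 0.9, 0, 0, 0, 255],
  [0, 0, 0.9, 0, 0, 0, 255],
  [0, 0.2, 0.7, 0, 0, 0, 255],
  [-0.1, 0.9, 0, 0, 0, 0, 255],
  [-0.1, 0.9, 0, 0, 0, 0, 255],
  [-0.1, 0.9, 0, 0, 0, 0, 255],
  [-0.1, 0.9, 0, 0, 0, 0, 255],
  [-0.1, 0.9, 0, 0, 0, 0, 255],
  [-0.1, 0.9, 0, 0, 0, 0, 255],
  [-0.1, 0.9, 0, 0, 0, 0, 255],
  [-0.1, 0.9, 0, 0, 0, 0, 255],
])

```text
clock: 23.52
ee_pos: [0.4656, 0.1862, 0.1955]
tool_rot: [[-0.001, -1.0, 0.001], [-0.001, 0.001, 1.0], [-1.0, 0.001, -0.001]]
wrist_force: [0.0, -0.3, -0.4]
grip_width: 0.0409
```

Request:
servo_tool([
  [-0.04, 0.9, 0, 0, 0, 0, 255],
  [-0.04, 0.7, 0, 0, 0, 0, 255],
  [-0.04, 0.2, 0, 0, 0, 0, 255],
  [0, 0, -0.4, 0, 0, 0, 255],
  [0, 0, -0.6, 0, 0, 0, 255],
  [0, 0, -0.5, 0, 0, 0, 255],
  [0, 0, 0, 0, 0, 0, 255],
  [0, 0, 0, 0, 0, 0, 255],
  [0, 0, 0, 0, 0, 0, 255],
])

```text
clock: 24.65
ee_pos: [0.4612, 0.2754, 0.1226]
tool_rot: [[0.002, -1.0, 0.001], [0.002, 0.001, 1.0], [-1.0, -0.002, 0.002]]
wrist_force: [0.3, 0.5, -1.5]
grip_width: 0.041
```

```bash
python3 - <<'E'
from h import *
o=snap("j",{"side":(270,100,390,220),"top":(140,180,260,300)})
print(arm.observe()["ee_pos"])
for n in o:
    p=o[n][2]
    print(n,"med",blob(p,(.46,.276),.08,.098,.04))
E
```

```text
[0.46099696 0.27534463 0.1223273 ]
side med (138, array([0.4591, 0.2688, 0.0895]), 'mec', array([0.4588, 0.2741, 0.0633]), 'bb', array([0.4589, 0.2754, 0.0882]))
top med (78, array([0.4525, 0.2648, 0.0893]), 'mec', array([0.4581, 0.274 , 0.0534]), 'bb', array([0.4588, 0.268 , 0.0886]))
```

View pics/j.png

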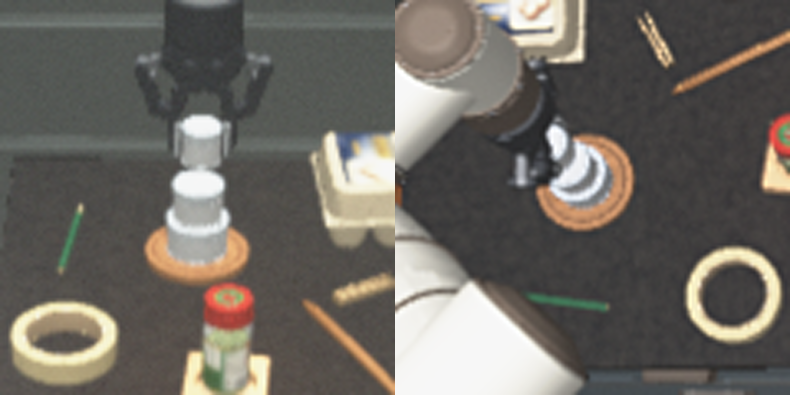

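The smallest tin is held about 2 mm right of the medium tin's axis. Correcting that and lowering.

Request:
servo_tool([
  [-0.04, 0.01, -0.25, 0, 0, 0, 255],
  [0, 0, -0.13, 0, 0, 0, 255],
  [0, 0, 0, 0, 0, 0, 255],
  [0, 0, 0, 0, 0, 0, 255],
  [0, 0, -0.05, 0, 0, 0, 255],
  [0, 0, -0.05, 0, 0, 0, 255],
  [0, 0, 0, 0, 0, 0, 255],
  [0, 0, 0, 0, 0, 0, 255],
])

```text
clock: 25.75
ee_pos: [0.4586, 0.2755, 0.0973]
tool_rot: [[0.0, -1.0, 0.001], [0.0, 0.001, 1.0], [-1.0, -0.0, 0.0]]
wrist_force: [0.6, 0.6, -0.8]
grip_width: 0.0412
```

Request:
servo_tool([
  [0, 0, -0.03, 0, 0, 0, 255],
  [0, 0, 0, 0, 0, 0, 255],
  [0, 0, 0, 0, 0, 0, 255],
])

```text
clock: 26.12
ee_pos: [0.4587, 0.2757, 0.097]
tool_rot: [[0.001, -1.0, 0.001], [0.0, 0.001, 1.0], [-1.0, -0.001, 0.0]]
wrist_force: [-2.2, -1.1, 5.3]
grip_width: 0.0411
```

Contact at +5 N. Releasing, rising, and going back towards the shaker.

Request:
servo_tool([
  [0, 0, 0, 0, 0, 0, 30],
  [0, 0, 0, 0, 0, 0, 30],
  [0, 0, 0, 0, 0, 0, 30],
  [0, 0, 0, 0, 0, 0, 30],
  [0, 0, 0.4, 0, 0, 0, 30],
  [0, 0, 0.9, 0, 0, 0, 30],
  [0, 0, 0.9, 0, 0, 0, 30],
  [0, 0, 0.2, 0, 0, 0, 30],
  [0.05, -0.9, 0, 0, 0, 0, 30],
  [0.05, -0.9, 0, 0, 0, 0, 30],
  [0.05, -0.9, 0, 0, 0, 0, 30],
  [0.05, -0.9, 0, 0, 0, 0, 30],
])

```text
clock: 27.62
ee_pos: [0.468, 0.094, 0.215]
tool_rot: [[-0.001, -1.0, 0.001], [-0.001, 0.001, 1.0], [-1.0, 0.001, -0.001]]
wrist_force: [1.0, 0.1, -0.1]
grip_width: 0.0757
```

Request:
servo_tool([
  [0.05, -0.9, 0.2, 0, 0, 0, 0],
  [0.05, -0.9, 0.2, 0, 0, 0, 0],
  [0.05, -0.9, 0, 0, 0, 0, 0],
  [0.05, -0.9, 0, 0, 0, 0, 0],
  [0.05, -0.9, 0, 0, 0, 0, 0],
  [0.05, -0.9, 0, 0, 0, 0, 0],
  [0.05, -0.9, 0, 0, 0, 0, 0],
  [0, 0, 0, 0, 0, 0, 0],
  [0, 0, 0, 0, 0, 0, 0],
])

```text
clock: 28.75
ee_pos: [0.4856, -0.2193, 0.2349]
tool_rot: [[-0.002, -1.0, 0.002], [0.001, 0.002, 1.0], [-1.0, 0.002, 0.001]]
wrist_force: [1.6, 0.6, -0.7]
grip_width: 0.0854
```

```bash
python3 - <<'E'
from h import *
o=snap("k",{"side":(250,140,400,340),"top":(140,160,340,300)})
print(arm.observe()["ee_pos"])
for n in o:
    p=o[n][2]
    print(n,"small",blob(p,(.46,.276),.12,.14,.05))
    print(n,"med",blob(p,(.46,.276),.08,.1,.05))
    print(n,"large",blob(p,(.46,.276),.042,.058,.05))
    print(n,"shaker",blob(p,(.492,-.301),.09,.14,.035))
    print(n,"jar spare",blob(p,(.508,-.438),.11,.16,.04))
    print(n,"jar hold",blob(p,(.48,.028),.08,.13,.04))
E
```

```text
[ 0.48591174 -0.21862023  0.23549054]
side small (64, array([0.4562, 0.2695, 0.1272]), 'mec', array([0.4583, 0.2714, 0.0419]), 'bb', array([0.4548, 0.2709, 0.1265]))
side med (71, array([0.4502, 0.2597, 0.0896]), 'mec', array([0.4518, 0.268 , 0.05  ]), 'bb', array([0.4517, 0.267 , 0.0899]))
side large (12, array([0.4598, 0.2454, 0.0474]), 'mec', array([0.459 , 0.2467, 0.019 ]), 'bb', array([0.4607, 0.2467, 0.0478]))
side shaker (240, array([ 0.492 , -0.3092,  0.1135]), 'mec', array([ 0.4924, -0.3028,  0.0377]), 'bb', array([ 0.4924, -0.3054,  0.1113]))
side jar spare (451, array([ 0.5079, -0.4465,  0.1376]), 'mec', array([ 0.51  , -0.438 ,  0.0496]), 'bb', array([ 0.5086, -0.438 ,  0.1308]))
side jar hold (234, array([0.4802, 0.0191, 0.1043]), 'mec', array([0.4803, 0.0281, 0.0517]), 'bb', array([0.4812, 0.0277, 0.099 ]))
top small (122, array([0.4583, 0.2766, 0.1287]), 'mec', array([0.4598, 0.2778, 0.0445]), 'bb', array([0.4588, 0.2779, 0.129 ]))
top med (74, array([0.4514, 0.2677, 0.0895]), 'mec', array([0.458 , 0.2759, 0.0538]), 'bb', array([0.4575, 0.2754, 0.0905]))
top large (74, array([0.4503, 0.2642, 0.0493]), 'mec', array([0.459 , 0.2752, 0.0651]), 'bb', array([0.4588, 0.2754, 0.0501]))
top shaker (100, array([ 0.4877, -0.2978,  0.1173]), 'mec', array([ 0.491 , -0.2991,  0.0371]), 'bb', array([ 0.4896, -0.2992,  0.1131]))
top jar spare (164, array([ 0.5053, -0.4351,  0.1398]), 'mec', array([ 0.5082, -0.4379,  0.0481]), 'bb', array([ 0.5078, -0.4363,  0.1312]))
top jar hold None
```

View pics/k.png

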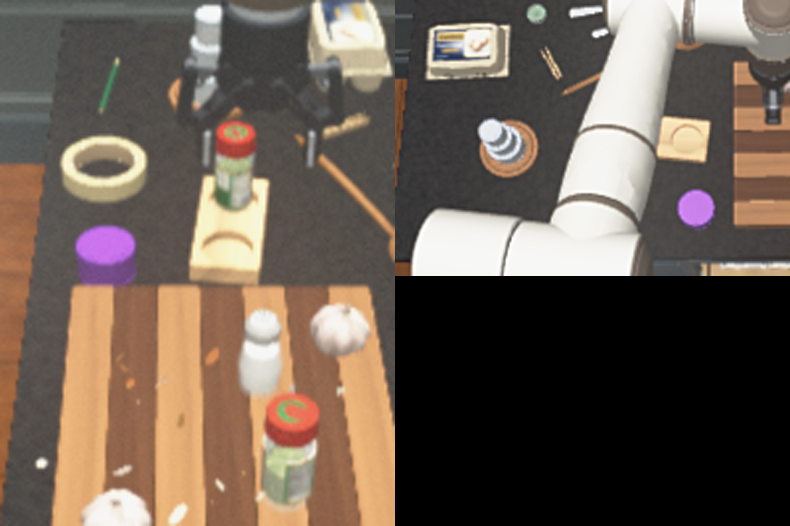

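The tower is complete and aligned: in the top view the smallest is at (.459,.278) and the medium at (.458,.276). Moving over the shaker at (.492,-.3015).

Request:
servo_tool([
  [0.06, -0.8, 0, 0, 0, 0, 30],
  [0.06, -0.76, 0, 0, 0, 0, 30],
  [0, -0.1, 0, 0, 0, 0, 30],
  [0, 0, -0.6, 0, 0, 0, 30],
  [0, 0, -0.6, 0, 0, 0, 30],
  [0, 0, -0.4, 0, 0, 0, 30],
  [0, 0, 0, 0, 0, 0, 30],
  [0, 0, 0, 0, 0, 0, 30],
])

```text
clock: 29.85
ee_pos: [0.4929, -0.302, 0.157]
tool_rot: [[0.002, -1.0, -0.0], [-0.001, -0.0, 1.0], [-1.0, -0.002, -0.001]]
wrist_force: [0.0, 0.7, 0.5]
grip_width: 0.0758
```

```bash
python3 - <<'E'
from h import *
o=snap("l",{"side":(300,220,420,340),"top":(300,160,420,280)})
print(arm.observe()["ee_pos"])
E
```

```text
[ 0.49293001 -0.30229919  0.15720561]
```

View pics/l.png

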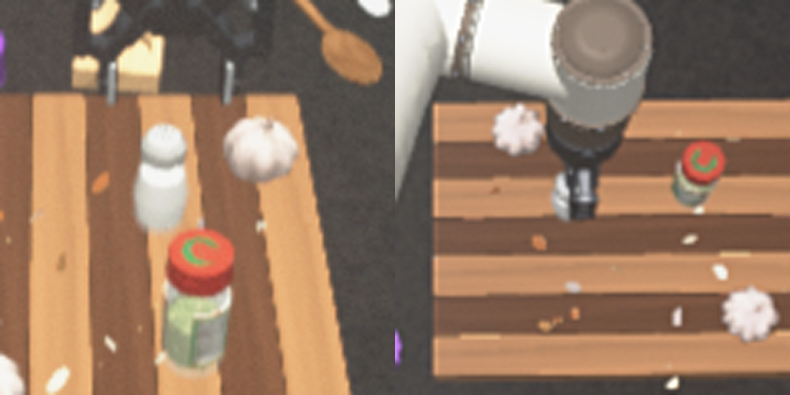

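```bash
python3 - <<'E'
from h import *
for n in ("side","top"): print(n,proj(n,[[.493,-.302,.175],[.492,-.3015,.12],[.492,-.3015,.085],[.492,-.3015,.04]]).round(1))
E
```

```text
side [[350.4 246.2]
 [348.9 263.2]
 [348.2 273.5]
 [347.4 286.3]]
top [[355.1 210.7]
 [354.1 216. ]
 [353.5 219.1]
 [352.8 222.8]]
```

Projection agrees with the picture. Descending to the shaker's centre and gripping.

Request:
servo_tool([
  [-0.02, 0, -0.6, 0, 0, 0, 30],
  [0, 0, -0.6, 0, 0, 0, 30],
  [0, 0, -0.5, 0, 0, 0, 30],
  [0, 0, -0.18, 0, 0, 0, 30],
  [0, 0, 0, 0, 0, 0, 30],
  [0, 0, 0, 0, 0, 0, 30],
  [0, 0, 0, 0, 0, 0, 255],
  [0, 0, 0, 0, 0, 0, 255],
  [0, 0, 0, 0, 0, 0, 255],
  [0, 0, 0, 0, 0, 0, 255],
  [0, 0, 0, 0, 0, 0, 255],
])

```text
clock: 31.32
ee_pos: [0.4915, -0.3027, 0.0629]
tool_rot: [[0.001, -1.0, 0.001], [-0.001, 0.001, 1.0], [-1.0, -0.001, -0.001]]
wrist_force: [0.1, 0.3, 5.3]
grip_width: 0.0398
```

```bash
python3 - <<'E'
from h import *
o=snap("m",{"side":(300,220,420,340)})
E
```

```text
(no output)
```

View pics/m.png

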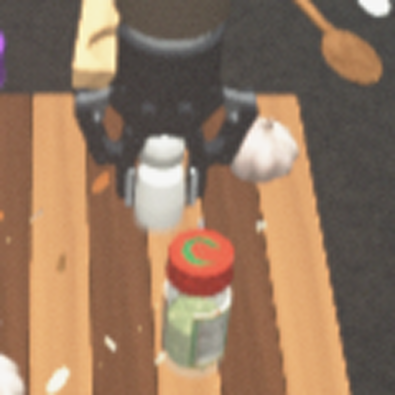

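Held, with an opening of 39.8 mm. Lifting and carrying it to the empty well.

Request:
servo_tool([
  [0, 0, 0.3, 0, 0, 0, 255],
  [0, 0, 0.6, 0, 0, 0, 255],
  [0, 0, 0.6, 0, 0, 0, 255],
  [0, 0, 0.5, 0, 0, 0, 255],
  [-0.06, 0.5, 0, 0, 0, 0, 255],
  [-0.07, 0.7, 0, 0, 0, 0, 255],
  [-0.07, 0.8, 0, 0, 0, 0, 255],
  [-0.07, 0.8, 0, 0, 0, 0, 255],
  [-0.06, 0.8, 0, 0, 0, 0, 255],
  [-0.06, 0.8, 0, 0, 0, 0, 255],
  [0, 0.45, 0, 0, 0, 0, 255],
  [0, 0, 0, 0, 0, 0, 255],
])

```text
clock: 32.88
ee_pos: [0.4716, -0.0588, 0.1624]
tool_rot: [[0.001, -1.0, -0.002], [0.0, -0.002, 1.0], [-1.0, -0.001, 0.0]]
wrist_force: [-0.0, -0.4, -1.0]
grip_width: 0.0397
```

```bash
python3 - <<'E'
from h import *
o=snap("n",{"side":(280,140,400,260),"top":(220,170,340,290)})
print(arm.observe()["ee_pos"],arm.observe()["grip_width"])
E
```

```text
[ 0.47152088 -0.06002867  0.1620939 ] 0.03986456020972035
```

View pics/n.png

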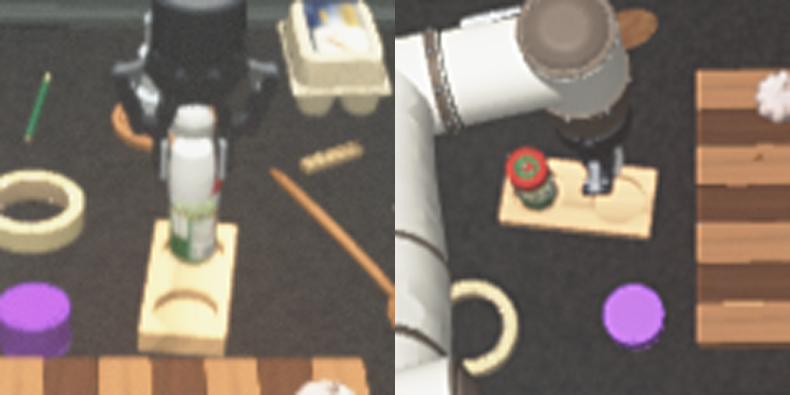

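```bash
python3 - <<'E'
from h import *
for n in ("side","top"): print(n,proj(n,[[.472,-.06,.022],[.472,-.06,.007]]).round(1), [ (np.round(r["centre"],1),round(r["score"],2), at_z(n,r["centre"],.022)[0].round(4)) for r in arm.pinpoint("holder_hole0",n)])
print(at_z("top",[[287.5,230.8]],.015).round(4))
E
```

```text
side [[336.2 232.6]
 [336.  236.6]] [(array([334.8, 233.3]), 0.91, array([ 0.4678, -0.0631,  0.022 ]))]
top [[287.4 230.1]
 [287.7 231.2]] [(array([288.5, 230.6]), 0.75, array([ 0.4701, -0.0642,  0.022 ]))]
[[ 0.4714 -0.0599  0.015 ]]
```

The well centre agrees with (.4715,-.061). Lowering to just above the block.

Request:
servo_tool([
  [0, -0.02, -0.5, 0, 0, 0, 255],
  [0, 0, -0.6, 0, 0, 0, 255],
  [0, 0, -0.6, 0, 0, 0, 255],
  [0, 0, -0.4, 0, 0, 0, 255],
  [0, 0, 0, 0, 0, 0, 255],
  [0, 0, 0, 0, 0, 0, 255],
])

```text
clock: 33.83
ee_pos: [0.4723, -0.0613, 0.0575]
tool_rot: [[0.001, -1.0, 0.002], [-0.0, 0.002, 1.0], [-1.0, -0.001, -0.0]]
wrist_force: [0.7, -0.3, -1.2]
grip_width: 0.0396
```

```bash
python3 - <<'E'
from h import *
o=snap("o",{"side":(300,180,380,260),"top":(240,180,320,260)})
print(arm.observe()["ee_pos"],arm.observe()["grip_width"],arm.observe()["wrist_force"])
E
```

```text
[ 0.47240579 -0.06106074  0.0578391 ] 0.039496920865909474 [ 0.269168   -0.61779649 -0.31263918]
```

View pics/o.png

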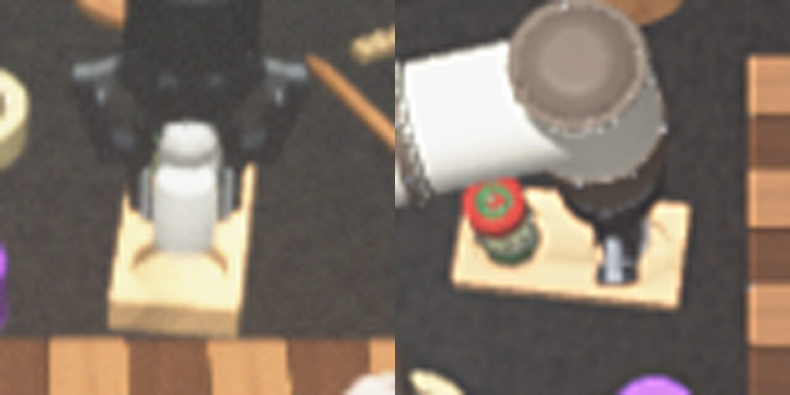

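The shaker hangs centred over the well. Lowering it in.

Request:
servo_tool([
  [0, 0, -0.2, 0, 0, 0, 255],
  [0, 0, -0.2, 0, 0, 0, 255],
  [0, 0, -0.1, 0, 0, 0, 255],
  [0, 0, 0, 0, 0, 0, 255],
  [0, 0, 0, 0, 0, 0, 255],
])

```text
clock: 34.55
ee_pos: [0.4718, -0.0609, 0.0318]
tool_rot: [[0.0, -1.0, 0.001], [-0.0, 0.001, 1.0], [-1.0, -0.0, -0.0]]
wrist_force: [-0.9, -0.7, 0.2]
grip_width: 0.04
```

Request:
servo_tool([
  [0, 0, -0.04, 0, 0, 0, 255],
  [0, 0, 0, 0, 0, 0, 255],
  [0, 0, 0, 0, 0, 0, 255],
])

```text
clock: 34.92
ee_pos: [0.4718, -0.0609, 0.0299]
tool_rot: [[0.0, -1.0, 0.001], [0.0, 0.001, 1.0], [-1.0, -0.0, 0.0]]
wrist_force: [0.7, -0.1, -0.2]
grip_width: 0.0398
```

Request:
servo_tool([
  [0, 0, -0.03, 0, 0, 0, 255],
  [0, 0, 0, 0, 0, 0, 255],
  [0, 0, 0, 0, 0, 0, 255],
])

```text
clock: 35.3
ee_pos: [0.4718, -0.0609, 0.0298]
tool_rot: [[0.001, -1.0, 0.0], [-0.0, 0.0, 1.0], [-1.0, -0.001, -0.0]]
wrist_force: [-2.6, 1.3, 11.2]
grip_width: 0.04
```

The base is on the well floor (+11 N). Releasing, rising, and retreating clear.

Request:
servo_tool([
  [0, 0, 0, 0, 0, 0, 30],
  [0, 0, 0, 0, 0, 0, 30],
  [0, 0, 0, 0, 0, 0, 30],
  [0, 0, 0, 0, 0, 0, 30],
  [0, 0, 0.3, 0, 0, 0, 30],
  [0, 0, 0.6, 0, 0, 0, 30],
  [0, 0, 0.8, 0, 0, 0, 30],
  [0, 0, 0.9, 0, 0, 0, 30],
  [0, 0, 0.9, 0, 0, 0, 30],
  [0, -0.9, 0.3, 0, 0, 0, 30],
  [0, -0.9, 0, 0, 0, 0, 30],
  [0, -0.9, 0, 0, 0, 0, 30],
])

```text
clock: 36.8
ee_pos: [0.4715, -0.1971, 0.2186]
tool_rot: [[0.001, -1.0, 0.0], [0.0, 0.0, 1.0], [-1.0, -0.001, 0.0]]
wrist_force: [0.7, 0.4, -0.4]
grip_width: 0.0756
```

Request:
servo_tool([
  [-0.2, -0.9, 0, 0, 0, 0, 30],
  [-0.2, -0.9, 0, 0, 0, 0, 30],
  [-0.2, -0.9, 0, 0, 0, 0, 30],
  [-0.2, -0.9, 0, 0, 0, 0, 30],
  [0, -0.9, 0, 0, 0, 0, 30],
  [0, -0.9, 0, 0, 0, 0, 30],
  [0, -0.9, 0, 0, 0, 0, 30],
  [0, 0, 0, 0, 0, 0, 30],
  [0, 0, 0, 0, 0, 0, 30],
])

```text
clock: 37.92
ee_pos: [0.4312, -0.5105, 0.2176]
tool_rot: [[-0.001, -1.0, 0.001], [0.001, 0.001, 1.0], [-1.0, 0.001, 0.001]]
wrist_force: [0.6, -0.5, -0.2]
grip_width: 0.0753
```

```bash
python3 - <<'E'
from h import *
o=snap("q",{"side":(270,120,400,340),"top":(150,170,320,300)})
s=arm.observe();print(s["ee_pos"],s["wrist_force"].round(2),s["clock"])
for n in o:
    p=o[n][2]
    print(n,"small",blob(p,(.46,.276),.12,.14,.05))
    print(n,"med",blob(p,(.46,.276),.08,.1,.05))
    print(n,"large",blob(p,(.46,.276),.042,.058,.05))
    print(n,"shaker",blob(p,(.472,-.061),.06,.12,.035))
    print(n,"shaker top z",np.nanmax(np.where(np.hypot(p[...,0]-.472,p[...,1]+.061)<.03,p[...,2],np.nan)))
    print(n,"jar spare",blob(p,(.508,-.438),.11,.16,.04))
    print(n,"jar hold",blob(p,(.48,.028),.08,.13,.04))
E
```

```text
[ 0.43170166 -0.50991662  0.21844854] [-0.24  0.33 -0.41] 38.025
side small None
side med None
side large None
side shaker None
side shaker top z nan
side jar spare (447, array([ 0.5082, -0.4469,  0.1378]), 'mec', array([ 0.5081, -0.4387,  0.0486]), 'bb', array([ 0.5086, -0.4384,  0.1307]))
side jar hold None
top small (119, array([0.4585, 0.2766, 0.1292]), 'mec', array([0.4586, 0.2775, 0.0434]), 'bb', array([0.4583, 0.2778, 0.1285]))
top med (75, array([0.4504, 0.2682, 0.089 ]), 'mec', array([0.4572, 0.276 , 0.0551]), 'bb', array([0.4583, 0.276 , 0.0894]))
top large (81, array([0.4489, 0.2654, 0.0492]), 'mec', array([0.4582, 0.2756, 0.0675]), 'bb', array([0.4581, 0.275 , 0.0502]))
top shaker (31, array([ 0.4771, -0.0646,  0.0861]), 'mec', array([ 0.4757, -0.0632,  0.0299]), 'bb', array([ 0.4757, -0.0635,  0.0793]))
top shaker top z 0.09725574463888287
top jar spare (159, array([ 0.5052, -0.4354,  0.1412]), 'mec', array([ 0.5076, -0.4366,  0.0468]), 'bb', array([ 0.5077, -0.4358,  0.1337]))
top jar hold None<stdin>:10: RuntimeWarning: All-NaN slice encountered
```

View pics/q.png

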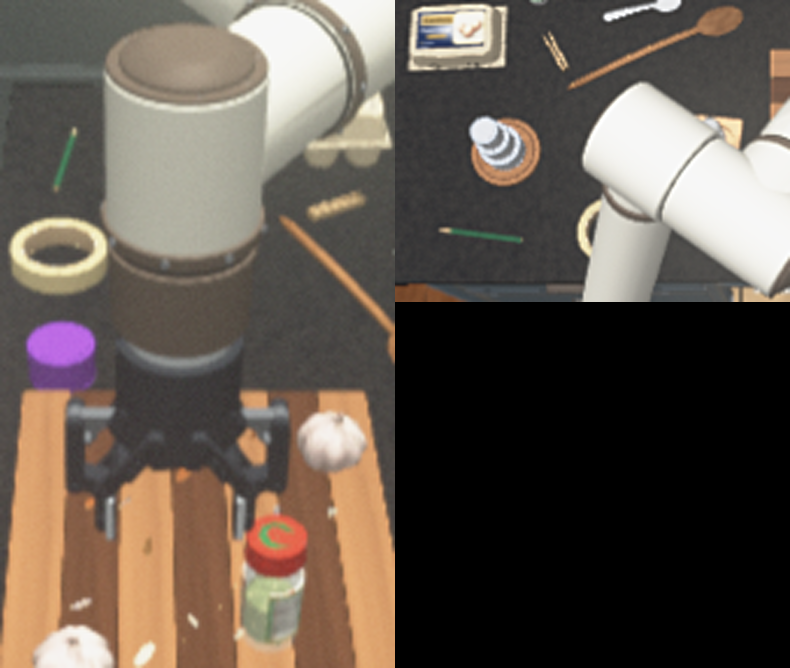

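The top view shows the tower standing. The arm hides the holder, so move it left for a last look.

Request:
servo_tool([
  [-0.8, 0, 0, 0, 0, 0, 30],
  [-0.8, 0, 0, 0, 0, 0, 30],
  [-0.5, 0, 0, 0, 0, 0, 30],
  [0, 0, 0, 0, 0, 0, 30],
  [0, 0, 0, 0, 0, 0, 30],
])

```text
clock: 38.65
ee_pos: [0.3274, -0.5109, 0.2187]
tool_rot: [[0.001, -1.0, 0.0], [-0.001, 0.0, 1.0], [-1.0, -0.001, -0.001]]
wrist_force: [-0.3, -0.5, -1.7]
grip_width: 0.0752
```

```bash
python3 - <<'E'
from h import *
o=snap("r",{"side":(270,120,400,260),"top":(150,170,320,300)})
s=arm.observe();print(s["ee_pos"],s["clock"])
for n in o:
    p=o[n][2]
    print(n,"small",blob(p,(.46,.276),.12,.14,.05))
    print(n,"shaker",blob(p,(.472,-.061),.06,.12,.035))
    print(n,"jar hold",blob(p,(.48,.028),.08,.13,.04))
E
```

```text
[ 0.32760156 -0.51090148  0.21822797] 38.75
side small None
side shaker (166, array([ 0.4723, -0.0673,  0.0814]), 'mec', array([ 0.4728, -0.0623,  0.0368]), 'bb', array([ 0.4729, -0.0614,  0.0795]))
side jar hold (233, array([0.4803, 0.0189, 0.1041]), 'mec', array([0.4822, 0.0279, 0.0517]), 'bb', array([0.4813, 0.0275, 0.0992]))
top small (116, array([0.4587, 0.2772, 0.1286]), 'mec', array([0.4596, 0.278 , 0.0431]), 'bb', array([0.4584, 0.2782, 0.1299]))
top shaker (89, array([ 0.4682, -0.0589,  0.0861]), 'mec', array([ 0.472 , -0.0584,  0.0372]), 'bb', array([ 0.4711, -0.0584,  0.0813]))
top jar hold (124, array([0.4804, 0.0258, 0.1102]), 'mec', array([0.4817, 0.029 , 0.0474]), 'bb', array([0.4825, 0.0289, 0.1013]))
```

View pics/r.png

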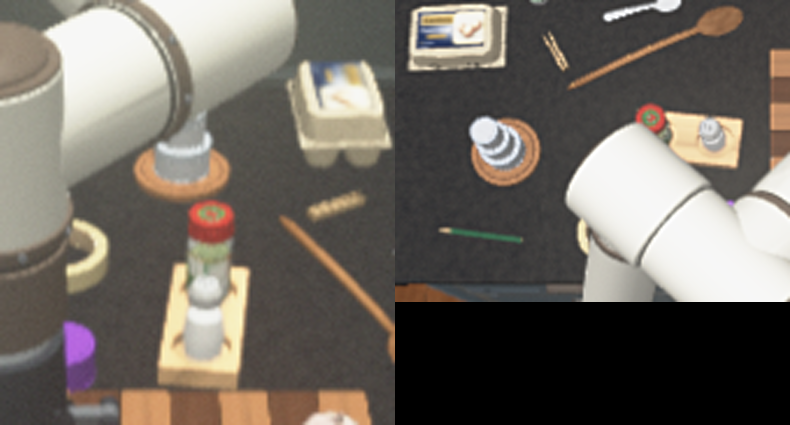

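The shaker stands upright in the well at (205,325), the jar behind it is unmoved, and the tower is upright. Handing in.

```bash
python3 - <<'E'
from cell import arm
print(arm.close_job())
E
```

```text
the job is handed in; nothing more can be done
None
```

I stacked the three tins on the trivet (large, medium, small), stood the salt shaker in the empty well of the holder, and handed the job in at about 39 s. The hand-in gave no verdict.

What the last checks showed:
- **Tower:** from the top camera, the large tin is at about (.458, .275), the medium at (.458, .276) and the small at (.459, .278). Each is within about 3 mm of the one below, and the large tin is within about 3 mm of the trivet centre. The arm partly hid the tower in the last side picture, so its final position rests on the top camera.
- **Shaker:** it stands upright at about (.472, -.060), near the well centre. Its top is at about 0.097 m, which fits its base being on the well floor.
- **Jars:** both are within about 2 mm of where they started, inside camera noise. The purple look-alikes were not touched.

Two readings disagreed with what I expected:
- **Trivet centre:** the side camera put it about 5–8 mm nearer in y than the top camera. I trusted the top one.
- **Shaker grip:** the gripper closed to 39.8 mm on the shaker rather than the stated 44 mm. It did not slip.

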